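# Stack the denture flasks in the spring press and lock the clamp

## Robot

A 7-joint arm with a two-finger parallel gripper is mounted at the origin on the work surface. World frame = base frame: x ahead of the robot, y to its left, z up, the work surface at z = 0. Lengths are in m, angles in rad, forces in N, time in s.
With the tool pointing down it reaches from about 0.4 to 0.85 m from the base axis. Payload 10.4 kg.
Tool frame: the origin (TCP) lies at the very end of the fingers, on their centre line; the grasp point (between the pads) lies 19 mm behind it; z points along the fingers, y is the line along which they close (so a half turn about z gives the same grasp; the last joint's range is limited). The gripper opens to 85 mm and grips with 20 to 120 N. Pads are 22 mm wide; open, the fingers measure 114 mm over their backs; the gripper's body (76 mm by 85 mm) begins 54 mm behind the grasp point. The pads swing forward as they close: fully open they stand 13 mm farther back than shut.
Start: joints at [1.181, 0.332, -0.065, 1.46, 0.022, 1.35, -0.088], TCP at [0.224, -0.583, 0.231] pointing down, gripper open.
Joint ranges: [-2.6, 2.6], [-0.5, 2.12], [-1.47, 1.34], [0.16, 2.42], [-1.27, 4.41], [0.06, 2.06], [-2.6, 2.6]. Speed limits (rad/s): [2.22, 2.22, 2.79, 2.79, 3.14, 3.14, 3.14].

## Interface

Orientations are given as a unit quaternion [x, y, z, w].
In Python, from workcell import * gives the robot as it stands.
- The arm moves only by the tool step_arm, never from a script. Its argument "commands" is one flat list of numbers, 7 for each row, row after row: the finger opening in mm, from 0 to 85.4, then the shift along the world's x, y, z as a fraction of full scale, then the turn, a rotation vector about the world's x, y, z as a fraction of full scale. A call has exactly 10 rows; each row is the pose to reach, as a shift and turn from the pose commanded when the call began, turning the shorter way round; what a row does not reach only later rows make up. Full scale, the value 1, is 0.6 m for a shift and pi rad for a turn. A row lasts 1/8 s, in which the tool goes at most 62.5 mm and 10.7 degrees, less where a joint would pass 70% of its speed; a pose out of reach is approached as far as the arm can. A call with a number of a shift or a turn outside -1 to 1 is refused whole. A call with a gripper value outside its range is refused whole. The fingers move at their own pace and stop on an object; "squeeze" is the grip in N (left out, the last holds). Time passes only in rows, so rows that repeat a pose let the fingers close, or fill a call up. It gives the time, the measured TCP pose, the force, the opening and the grip force at its end, in the units of the state.
- get_obs(): the state, without advancing time (a new reading comes with each control period).
- camera(name): name is "scene" or "side" or "wrist"; returns the picture (480x640x3 uint8, red, green, blue); there is no depth.
- camera_params(name): a dict with "mtx" (3x3 intrinsics, pixels), "extrinsics" (4x4, takes a point from world to camera coordinates); the wrist camera has in their place "tool_from_camera" (4x4, takes a point from camera to tool coordinates, whose origin is the TCP and whose axes are the flange's). Camera axes: x right, y down, z forward; pixel columns grow to the right and rows downward; lengths in m; the calibration is good to about 2 mm. The wrist camera is an equidistant fisheye: a pixel r from the principal point sees the ray r / f radians off the axis. A picture is of the moment at which its call begins: read the wrist's pose just before it. camera_params takes no time and is no camera call.
- hand_in(): hands the job in; it is judged then, once.
The state is a dict: "clock": time; "joint_pos": joint angles; "joint_velocities": joint speeds; "tau": joint torques, N m; "position": TCP position; "ee_rot": TCP orientation; "ft_force": force on the tool from outside, world axes, zero at the start; "torque": the same for the moment, N m; "grip_width": opening from 0.0 (shut) to 1.0 (fully open); "grasp_force": force on a finger pad.
Only numpy, scipy, OpenCV 4.12 (cv2) and the standard library are available. Lean on these libraries where they do the work, as an engineer would, in place of code of your own. Each camera call takes 0.05 s, during which the arm holds its last target. There are 200 camera calls.

## Task

Build up the column of closed metal flasks in the press: set the deep flask squarely on the flask already there, then the shallow flask squarely on top. Then take the spring clamp by its grip, set its pad on the middle of the column with the bar crosswise between the two hooked posts, push it down until the bar is below the hooks and turn it a quarter turn clockwise (seen from above), up to the stops, so that both bar ends lie under the hooks. Finish while still holding the grip with the clamp locked and its spring squeezed: do not let go; leave everything else on the bench where it is.

Things in the scene. Friction and masses are not known exactly. Their poses are not given: they have to be found in the camera images.
- press_centre (a point): Flask press, fixed to the bench: grey base plate 140 (x) x 236 (y) x 12 mm with two hooked steel posts on its +y and -y sides. Point in the middle of the plate top, 12 mm above the bench; z up. Each post is 36 mm wide along x, its inner face at y = 92 mm either side. Rails 6 mm high locate the lowest flask. A bar turning under the hooks can only come in clockwise seen from above.
- hook_a (a point): Underside of the hook on the press +y post, at the middle of its inner edge: 60 mm from the press axis, 146 mm above press_centre. The hook reaches from here out to the post, is 36 mm wide along the press x and 12 mm thick. Below it a stop plate closes its +x side, 14 mm from the press y axis; the -x side is open.
- hook_b (a point): The same on the -y post, turned half round: 60 mm from the axis, 146 mm above press_centre, stop plate on its -x side, +x side open. The bar meets both stops about 2 degrees past the y axis.
- base_flask_centre (a point): Closed aluminium flask already in the press, 60 (x) x 76 (y) x 36 mm high, loose between the low rails, its axes along those of the press. Point at its centre.
- deep_flask_centre (a point): Deep closed aluminium flask, loose on the bench, 60 (x) x 76 (y) x 48 mm high, about 0.5 kg, the tallest of the three; flat top and bottom. Point at its centre, 24 mm above its underside; z up. Squarely stacked, its x axis is parallel to the press x axis (either way round).
- shallow_flask_centre (a point): Shallow closed aluminium flask, loose on the bench, 60 (x) x 76 (y) x 32 mm high, about 0.35 kg, the lowest of the three. Point at its centre, 16 mm above its underside; z up. Squarely stacked, its x axis is parallel to the press x axis (either way round).
- clamp_grip (a point): Spring clamp, 0.31 kg, standing on the bench on its round pad (40 mm across): a steel bar with a grey grip above and the sprung pad below. Grip 44 mm along x, 18 mm thick along y, 40 mm high. Point in the grip on the clamp axis, 60 mm above the pad underside (spring free), 24 mm above the bar top, 21 mm below the grip top; z up, x along the bar.
- clamp_bar (a point): Middle of the top face of the clamp bar, 36 mm above the pad underside with the spring free. Bar 168 mm long (x), 22 mm wide, 10 mm thick. With its x along the press x it passes down between the hooks. It can swing under them once this point is under their undersides: on the full column the spring is then squeezed more than 6 mm.
- clamp_spring (a joint): How far the clamp's pad is pushed up towards the bar, m: 0 free, 0.016 at its end stop. The spring needs 5 N to start, about 9 N at 0.006, 13 N at 0.012 and 16 N at 0.016.
- amber_bottle: Small amber glass bottle, 32 mm across, 75 mm high; not part of the job, leave it alone. Origin under its centre.
- dropper_bottle: White dropper bottle, 32 mm across, 80 mm high; not part of the job, leave it alone. Origin under its centre.
- jar: White jar, 44 mm across, 42 mm high; not part of the job, leave it alone. Origin under its centre.
- casting_ring: Steel casting ring, 52 mm across, 45 mm high; not part of the job, leave it alone. Origin under its centre.
- brush_grip (a point): Brush 160 mm long, lying; not part of the job, leave it alone. Point on its handle.
- spatula_grip (a point): Spatula 200 mm long, lying; not part of the job, leave it alone. Point on its handle.
- dental_model: Dental model on a green base, 56 x 62 x 29 mm; not part of the job, leave it alone. Origin under its centre.
Mind the look-alikes: they are no part of the job. What is shaped like the part that bears shallow_flask_centre but orange, purple or red is not meant.

How it is judged:
By the outcome, as a careful person would: the job done as asked, in the order asked, and still so for the second after the job is handed in, while the arm keeps its last pose, push and grip.
It also fails if it takes over 72 s, if anything falls off the work surface, if the arm or the gripper's body presses on something with over 40 N, if the wrist force passes 120 N, or if a joint passes its speed limit or range.

## Working session

There is one attempt and no reset: what is moved stays moved. The work goes in short steps, Python scripts to look and compute and a tool call to move; the robot and the scene stay as the last step left them, time stands still between calls to the robot, and variables do not carry over. Pictures are saved under pics/ and viewed, at most 10 in all, crops included, and the job is handed in when it is done.

Besides the shell and the picture viewer there is one more tool, called after ">>>" as name(argument=value, ...) on one line, values as JSON. step_arm: Moves the arm, as the interface text tells. Its arguments: {"type":"object","properties":{"commands":{"type":"array","items":{"type":"number"}},"squeeze":{"type":"number"}},"required":["commands"]}

```bash
mkdir -p pics; ls
python3 - <<'E'
from workcell import *
import cv2
o=get_obs();print({k:np.round(v,4).tolist() if 'np' in globals() else v for k,v in o.items()})
for n in("scene","side","wrist"):
    im=camera(n);cv2.imwrite(f"pics/{n}0.png",im[:,:,::-1]);print(n,camera_params(n))
E
```

```text
pics
{'clock': 0.0, 'joint_pos': array([ 1.18141086,  0.33288502, -0.06471359,  1.46097532,  0.02162604,
        1.34986248, -0.08849334]), 'joint_velocities': array([ 0.00205028,  0.00059337, -0.00015295, -0.00090966, -0.00087713,
       -0.00143134, -0.00103366]), 'tau': array([ 3.99683086e-05, -6.25453591e+01,  4.88818204e-02, -3.91607344e+01,
        1.61883520e-02,  9.90855420e-03,  4.28778753e-05]), 'position': array([ 0.22399421, -0.58307701,  0.23049152]), 'ee_rot': array([ 9.83226099e-01,  1.82389485e-01, -1.73247001e-04, -6.95560032e-04]), 'ft_force': array([ 0.04495936, -0.01415693,  0.21647367]), 'torque': array([-0.00556695, -0.02991504, -0.01674285]), 'grasp_force': 0.0, 'grip_width': 0.9975706209769637}
scene {'mtx': array([[560.46509999,   0.        , 318.06797178],
       [  0.        , 560.46509999, 237.01459013],
       [  0.        ,   0.        ,   1.        ]]), 'extrinsics': array([[ 0.66090491,  0.7503855 , -0.01123808, -0.3520377 ],
       [ 0.45336069, -0.41114309, -0.79083845, -0.12750854],
       [-0.59805417,  0.51757411, -0.61192177,  1.6739048 ],
      
[... 315 characters left out ...]
128 ,  0.69776599, -0.6179418 ,  0.26029293],
       [ 0.30159253, -0.53955318, -0.78608162,  1.01626811],
       [ 0.        ,  0.        ,  0.        ,  1.        ]])}
wrist {'mtx': array([[371.64829954,   0.        , 320.28376736],
       [  0.        , 371.64829954, 232.6413883 ],
       [  0.        ,   0.        ,   1.        ]]), 'tool_from_camera': array([[-1.67773552e-03, -9.55761294e-01, -2.94138630e-01,
         7.64979788e-02],
       [ 9.99998581e-01, -1.64923996e-03, -3.44917031e-04,
        -2.83240914e-04],
       [-1.55446833e-04, -2.94138791e-01,  9.55762705e-01,
        -1.43170353e-01],
       [ 0.00000000e+00,  0.00000000e+00,  0.00000000e+00,
         1.00000000e+00]])}
```

View pics/scene0.png

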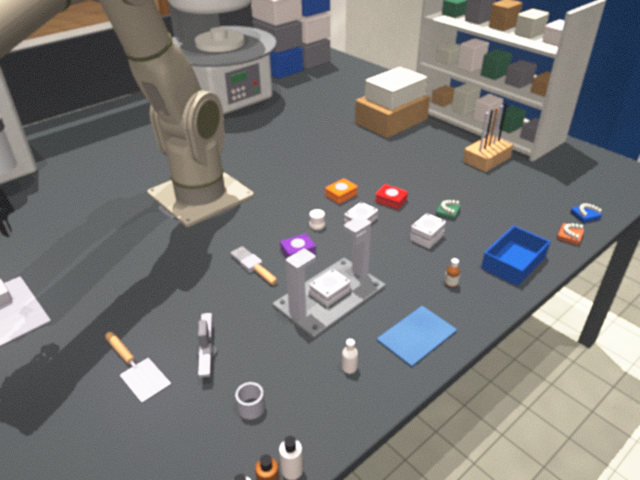

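View pics/side0.png

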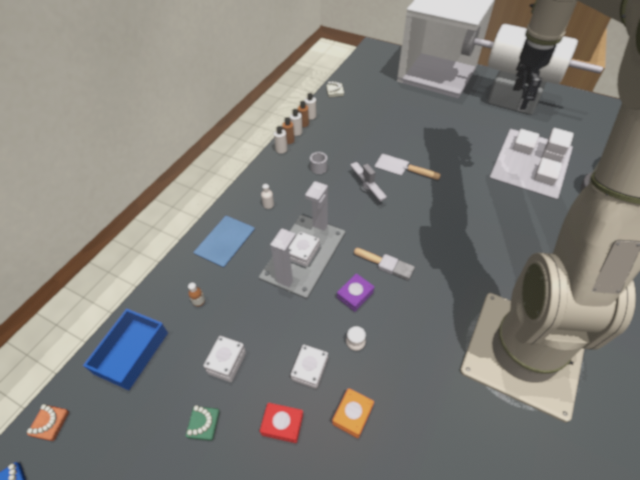

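The scene view shows the press at (330,290), deep flask (428,230), shallow flask (361,214), clamp (206,345). The side view shows press (303,255), deep (225,357), shallow (310,365), clamp (368,183).

```bash
cat > h.py <<'E'
from workcell import *
import cv2, numpy as np
from scipy.spatial.transform import Rotation as R
def cast(n,px,z,obs=None):
    """pixels (N,2) -> world xyz on plane z"""
    p=camera_params(n);K=p["mtx"];px=np.atleast_2d(np.float64(px))
    d=(px-K[:2,2])/K[0,0]
    if n=="wrist":
        r=np.linalg.norm(d,axis=1,keepdims=True)
        ray=np.c_[d/np.maximum(r,1e-9)*np.sin(r),np.cos(r)]
        T=np.eye(4);T[:3,:3]=R.from_quat(obs["ee_rot"]).as_matrix();T[:3,3]=obs["position"]
        W=T@p["tool_from_camera"]
    else:
        ray=np.c_[d,np.ones(len(d))];W=np.linalg.inv(p["extrinsics"])
    ray=ray@W[:3,:3].T
    return W[:3,3]+ray*((z-W[2,3])/ray[:,2])[:,None]
def rect(n,cnt,z,obs=None):
    P=cast(n,cnt.reshape(-1,2),z,obs)[:,:2]
    (c,s,a)=cv2.minAreaRect(np.float32(P*1000))
    if s[0]>s[1]: s=s[::-1];a+=90   # s[0]=short side, a=direction of the short (flask x) side, deg
    a=(a+90)%180-90 if True else a
    return np.round(c,1),np.round(s,1),round(a,2)
def wpic(name):
    o=get_obs();im=camera("wrist")[:,:,::-1].copy();cv2.imwrite(f"pics/{name}.png",im);return o,im
E
python3 - <<'E'
from h import *
pts=dict(deep=((428,226),(225,354),.048),shal=((361,211),(310,362),.032),press=((330,284),(303,246),.048),clampgrip=((206,330),(368,175),.07),amber=((453,285),(197,303),0),drop=((350,372),(268,206),0),purple=((298,245),(356,290),.03),postA=((358,225),(283,240),.17),postB=((302,260),(317,192),.17))
for k,(a,b,z) in pts.items(): print(k,cast("scene",a,z)[0].round(3),cast("side",b,z)[0].round(3))
for n in("scene","side"):
    im=camera(n)[:,:,::-1];g=cv2.cvtColor(im,cv2.COLOR_BGR2HSV)
    m=((g[...,2]>150)&(g[...,1]<50)).astype(np.uint8)
    cs,_=cv2.findContours(m,cv2.RETR_EXTERNAL,cv2.CHAIN_APPROX_NONE)
    for c in cs:
        if 150<cv2.contourArea(c)<3000: print(n,c.reshape(-1,2).mean(0).round(),cv2.contourArea(c),rect(n,c,.04))
E
```

```text
deep [0.597 0.325 0.048] [0.584 0.333 0.048]
shal [0.416 0.261 0.032] [0.413 0.256 0.032]
press [ 0.59  -0.014  0.048] [ 0.578 -0.006  0.048]
clampgrip [ 0.541 -0.311  0.07 ] [ 0.529 -0.303  0.07 ]
amber [0.752 0.239 0.   ] [ 0.745  0.242 -0.   ]
drop [ 0.775 -0.126  0.   ] [ 0.763 -0.118  0.   ]
purple [0.413 0.038 0.03 ] [0.403 0.041 0.03 ]
postA [0.586 0.075 0.17 ] [0.577 0.079 0.17 ]
postB [ 0.595 -0.097  0.17 ] [ 0.58  -0.091  0.17 ]
scene [291. 457.] 577.0 (array([ 862.6, -352.8]), array([38.2, 71.3]), 51.79)
scene [249. 393.] 534.5 (array([ 706.1, -326.1]), array([53.9, 55.4]), -89.48)
scene [144. 378.] 1243.5 (array([ 534.6, -457.3]), array([ 66. , 107.1]), -88.47)
scene [204. 361.] 289.5 (array([ 581.6, -346.7]), array([24. , 74.7]), 58.26)
scene [350. 355.] 391.0 (array([ 765.1, -119.5]), array([30.5, 88.4]), 46.69)
scene [205. 325.] 217.0 (array([ 496.3, -291.9]), array([27.6, 69.2]), 57.23)
scene [284. 305.] 180.0 (array([ 562.6, -135.1]), array([35. , 70.3]), 55.01)
scene [ 15. 309.] 2028.5 (array([ 169.1, -559. ]), array([ 99.4, 228.5]), 72.89)
scene [331. 294.] 2199.0 
[... 2316 characters left out ...]
267. 195.] 160.0 (array([ 765.9, -122.7]), array([31.9, 93.3]), 31.95)
side [317. 191.] 251.5 (array([ 644.3, -206.3]), array([54.9, 68.4]), 3.22)
side [392. 164.] 412.0 (array([ 495.6, -411.2]), array([67.8, 94.8]), -89.51)
side [335.  88.] 173.0 (array([ 834.6, -694.1]), array([57.8, 82.4]), 27.56)
side [435.  82.] 388.0 (array([ 535.8, -907.1]), array([ 97.6, 220. ]), -88.18)
side [463.  68.] 188.5 (array([  462.3, -1020.7]), array([74.3, 90.4]), 2.07)
side [572.  58.] 758.0 (array([   88.9, -1308. ]), array([186.9, 306.1]), -1.6)
side [503.  42.] 943.0 (array([  391.4, -1301.8]), array([183.7, 279.9]), 2.45)
side [612.  60.] 1149.0 (array([  -23.6, -1378.8]), array([ 77.7, 581.4]), 1.56)
```

>>> step_arm(commands=[85,0.055,0.087,0.0167,0,0,0.04,85,0.11,0.174,0.0334,0,0,0.08,85,0.165,0.261,0.05,0,0,0.12,85,0.22,0.348,0.067,0,0,0.16,85,0.275,0.435,0.0835,0,0,0.2,85,0.33,0.522,0.1,0,0,0.24,85,0.385,0.61,0.117,0,0,0.28,85,0.44,0.7,0.134,0,0,0.32,85,0.5,0.785,0.15,0,0,0.36,85,0.55,0.87,0.167,0,0,0.385])

```text
clock: 1.5
position: [0.5546, -0.0606, 0.3318]
ee_rot: [0.704, 0.71, 0.0, 0.0]
ft_force: [0.4, -0.0, 1.2]
grip_width: 0.996
grasp_force: 0.0
```

Run:
```python
from h import *
o,im=wpic("w1");print(o["position"],R.from_quat(o["ee_rot"]).as_matrix().round(3),o["joint_pos"])
```

```text
[ 0.55456741 -0.06061486  0.33175263] [[-0.008  1.     0.   ]
 [ 1.     0.008 -0.   ]
 [-0.     0.    -1.   ]] [ 0.55791466  0.20094065 -0.62196693  1.44819343  0.11688775  1.52928624
 -0.05123861]
```

View pics/w1.png

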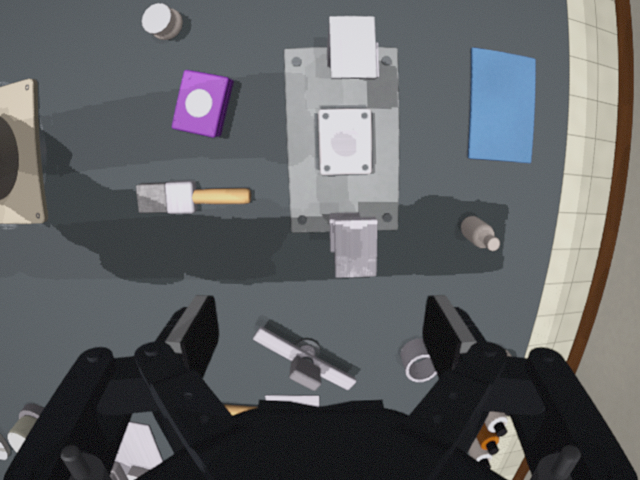

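Wrist view: plate corners ≈(285,48),(397,48),(399,230),(291,232), base flask top (319–374,108–174), clamp bar ends (256,330) and (354,383), grip around (307,372).

Run:
```python
from h import *
o=get_obs();im=cv2.imread("pics/w1.png")
g=cv2.cvtColor(im,cv2.COLOR_BGR2HSV)
for th in(185,195,205,215):
    m=((g[...,2]>th)&(g[...,1]<40)).astype(np.uint8);m=cv2.morphologyEx(m,cv2.MORPH_CLOSE,np.ones((5,5)))
    for c in cv2.findContours(m,0,1)[0]:
        x,y=c.reshape(-1,2).mean(0)
        if 310<x<380 and 100<y<180 and cv2.contourArea(c)>500: print(th,rect("wrist",c,.048,o),cv2.boundingRect(c))
print("plate",(cast("wrist",[(285,48),(397,48),(399,230),(291,232)],.012,o)*1000).round(1))
print("bar",(cast("wrist",[(257,321),(355,376),(351,388),(253,335)],.036,o)*1000).round(1))
cv2.imwrite("pics/w1c.png",np.hstack([cv2.resize(im[30:250,270:410],(400,600),interpolation=2),cv2.resize(im[300:400,240:372],(400,303),interpolation=2).repeat(1,0)[:,:] if 0 else cv2.copyMakeBorder(cv2.resize(im[300:400,240:372],(400,303),interpolation=2),0,297,0,0,0)]))
```

```text
185 (array([580.2,   1.3]), array([70.5, 79.7]), 2.11) (308, 109, 63, 69)
195 (array([586.1,   3.7]), array([58.5, 74.5]), 2.1) (319, 109, 52, 65)
205 (array([586.6,   3.8]), array([58.2, 74.1]), 2.86) (319, 109, 52, 65)
215 (array([586.5,   3.6]), array([57.1, 73.3]), 2.69) (320, 110, 51, 64)
plate [[ 512.7  118.7   12. ]
 [ 651.2  124.1   12. ]
 [ 664.7 -111.6   12. ]
 [ 522.3 -117.    12. ]]
bar [[ 475.7 -238.5   36. ]
 [ 616.5 -332.6   36. ]
 [ 612.  -356.8   36. ]
 [ 468.6 -262.    36. ]]
```

View pics/w1c.png

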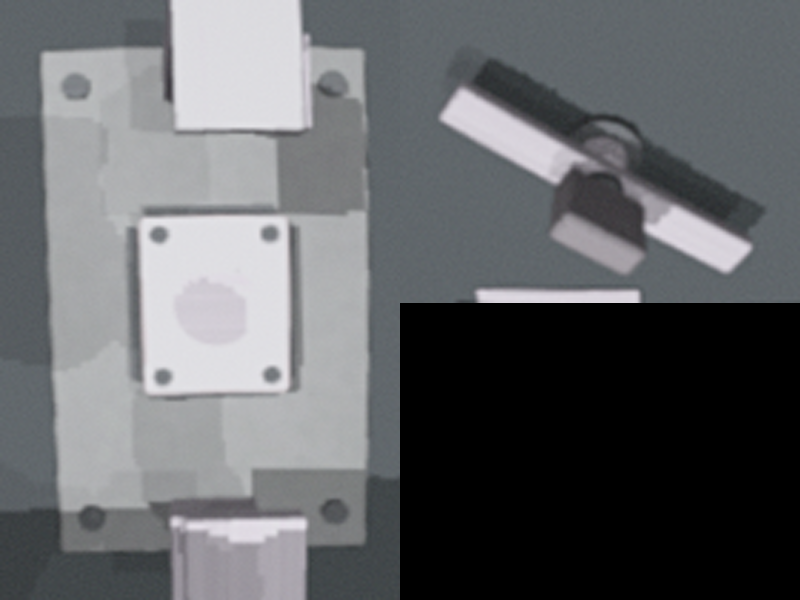

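>>> step_arm(commands=[85,-0.001,0.1,0,0,0,0.007,85,-0.002,0.2,0,0,0,0.014,85,-0.003,0.3,0,0,0,0.021,85,-0.004,0.4,-0.02,0,0,0.028,85,-0.005,0.5,-0.05,0,0,0.035,85,-0.008,0.57,-0.08,0,0,0.042,85,-0.008,0.58,-0.083,0,0,0.047,85,-0.008,0.58,-0.083,0,0,0.047,85,-0.008,0.58,-0.083,0,0,0.047,85,-0.008,0.58,-0.083,0,0,0.047])

```text
clock: 2.8
position: [0.5497, 0.2847, 0.2822]
ee_rot: [0.652, 0.758, 0.0, 0.0]
ft_force: [0.5, -0.5, -0.6]
grip_width: 0.996
grasp_force: 0.0
```

```bash
cat > m.py <<'E'
from h import *
import sys
o,im=wpic(sys.argv[1]);print(o["position"].round(4),R.from_quat(o["ee_rot"]).as_euler("ZYX",degrees=True).round(2),o["joint_pos"].round(2))
g=cv2.cvtColor(im,cv2.COLOR_BGR2HSV)
for th in(190,205,215):
    m=((g[...,2]>th)&(g[...,1]<40)).astype(np.uint8);m=cv2.morphologyEx(m,cv2.MORPH_CLOSE,np.ones((7,7)))
    for c in cv2.findContours(m,0,1)[0]:
        if cv2.contourArea(c)>1500: print(th,cv2.boundingRect(c),[(z,)+rect("wrist",c,z,o) for z in (.032,.048)])
E
python3 m.py w2
```

```text
[0.5497 0.2847 0.2822] [9.8640e+01 2.0000e-02 1.7994e+02] [ 0.04  0.4  -0.8   1.37  0.29  1.49 -0.59]
190 (172, 162, 53, 66) [(0.032, array([416. , 262.7]), array([58.9, 74.1]), 8.3), (0.048, array([421. , 266.7]), array([56.5, 71.1]), 8.3)]
190 (336, 114, 59, 74) [(0.032, array([591.3, 336.4]), array([61.6, 78.3]), 8.53), (0.048, array([589.2, 337.3]), array([59.1, 75.1]), 8.53)]
190 (534, 0, 106, 353) [(0.032, array([924.8, 375.5]), array([ 66.8, 542.2]), -0.22), (0.048, array([909.1, 374.8]), array([ 64.1, 520.1]), -0.22)]
205 (172, 162, 53, 66) [(0.032, array([416. , 262.6]), array([58. , 73.9]), 8.4), (0.048, array([421. , 266.6]), array([55.6, 70.9]), 8.4)]
205 (336, 114, 59, 74) [(0.032, array([591.4, 336.4]), array([61.5, 77.7]), 8.1), (0.048, array([589.3, 337.3]), array([59. , 74.5]), 8.1)]
205 (534, 9, 106, 343) [(0.032, array([923.7, 358. ]), array([ 65.8, 503.2]), -0.6), (0.048, array([908.1, 358. ]), array([ 63.2, 482.7]), -0.6)]
215 (172, 162, 52, 66) [(0.032, array([415.9, 262.4]), array([57.5, 73.6]), 8.45), (0.048, array([420.9, 266.4]), array([55.2, 70.6]), 8.45)]
215 (534, 158, 83, 194) [(0.032, array([921.5, 249.2]), array([ 58.7, 285.8]), -0.21), (0.048, array([905.9, 253.7]), array([ 56.3, 274.2]), -0.21)]
215 (336, 114, 58, 73) [(0.032, array([591.1, 336.7]), array([60.9, 77. ]), 8.85), (0.048, array([588.9, 337.7]), array([58.4, 73.9]), 8.85)]
```

View pics/w2.png

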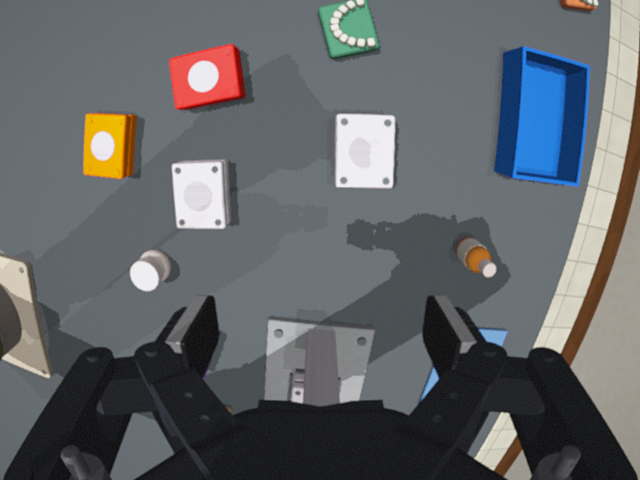

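Wrist view: deep flask top at (365,150), shallow (200,194), jar (150,270); no obstruction around either. Grasping the deep flask.

>>> step_arm(commands=[85,0.066,0.088,-0.03,0,0,0,85,0.066,0.088,-0.12,0,0,0,85,0.066,0.088,-0.22,0,0,0,85,0.066,0.088,-0.31,0,0,0,85,0.066,0.088,-0.38,0,0,0,85,0.066,0.088,-0.425,0,0,0,85,0.066,0.088,-0.44,0,0,0,85,0.066,0.088,-0.44,0,0,0,55,0.066,0.088,-0.44,0,0,0,50,0.066,0.088,-0.44,0,0,0], squeeze=60)

```text
clock: 4.1
position: [0.5893, 0.3393, 0.0194]
ee_rot: [0.651, 0.759, 0.001, 0.0]
ft_force: [-0.7, -0.9, 7.9]
grip_width: 0.688
grasp_force: 67.6
```

>>> step_arm(commands=[50,0,0,0.03,0,0,0,50,0,0,0.13,0,0,0,50,0,0,0.23,0,0,0,50,0,0,0.32,0,0,0,50,-0.001,-0.08,0.36,0,0,-0.01,50,-0.002,-0.18,0.36,0,0,-0.02,50,-0.003,-0.28,0.36,0,0,-0.034,50,-0.003,-0.38,0.36,0,0,-0.034,50,-0.003,-0.47,0.36,0,0,-0.034,50,-0.003,-0.54,0.36,0,0,-0.034])

```text
clock: 5.35
position: [0.5862, 0.012, 0.2344]
ee_rot: [0.691, 0.723, -0.0, 0.0]
ft_force: [0.7, -0.0, -4.5]
grip_width: 0.689
grasp_force: 68.0
```

Run:
```python
from h import *
o,im=wpic("w3");print(o["position"].round(4),R.from_quat(o["ee_rot"]).as_euler("ZYX",degrees=True).round(2),o["ft_force"],o["grip_width"],o["grasp_force"])
```

```text
[0.5862 0.012  0.2344] [9.2570e+01 6.0000e-02 1.7999e+02] [ 0.72127875 -0.01641725 -4.52948124] 0.6891652018571611 67.98519372940063
```

View pics/w3.png

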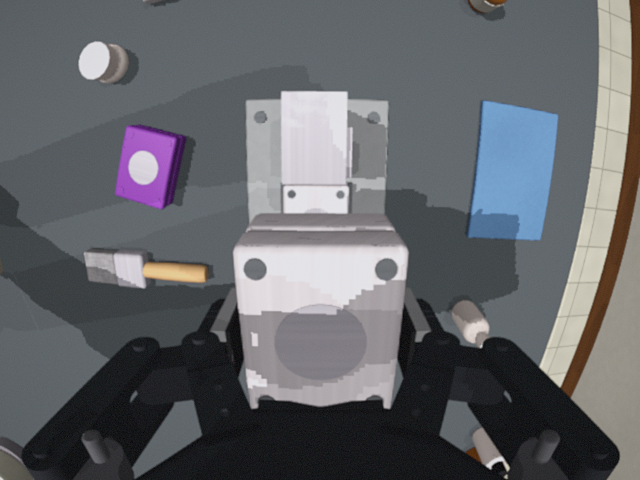

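The view shows the held deep flask square between the pads (its near-top edge from (238,247) to (405,247)), plate +y corners (247,101),(387,101), base flask far edge (284–349,186).

Run:
```python
from h import *
o=get_obs();c=lambda p,z:(cast("wrist",p,z,o)*1000).round(1).tolist()
print("held",c([(238,248),(405,248),(255,268),(386,268)],.263))
print("plate",c([(247,101),(388,101)],.012));print("base",c([(284,186),(349,186),(292,195),(340,195)],.048))
im=cv2.imread("pics/w3.png");o1=im[85:290,230:420]
cv2.imwrite("pics/w3c.png",cv2.resize(o1,None,fx=2.9,fy=2.9,interpolation=2))
```

```text
held [[559.1, 39.6, 263.0], [614.4, 41.6, 263.0], [564.7, 32.7, 263.0], [608.7, 34.3, 263.0]]
plate [[512.8, 99.1, 12.0], [650.1, 103.8, 12.0]]
base [[554.5, 21.3, 48.0], [612.9, 23.4, 48.0], [561.9, 13.3, 48.0], [605.2, 14.8, 48.0]]
```

View pics/w3c.png

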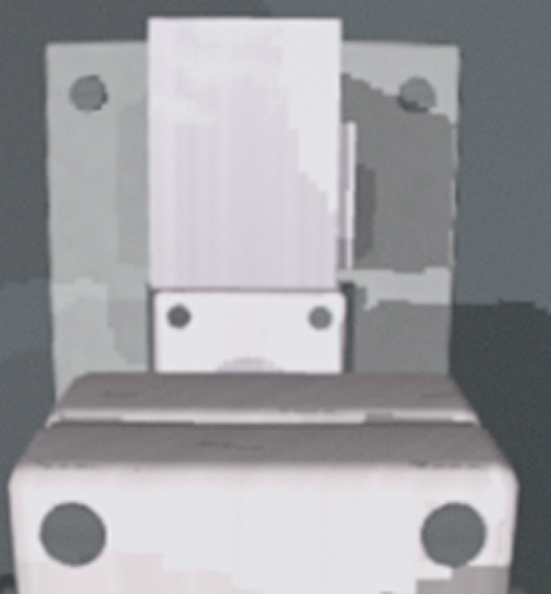

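Run:
```python
from h import *
print(get_obs()["position"])
f=lambda o:lambda p,z:(cast("wrist",p,z,o)*1000).round(1).tolist()
c=f(dict(position=[.5862,.012,.2344],ee_rot=R.from_euler("ZYX",[92.57,.06,179.99],degrees=True).as_quat()))
print("held",c([(238,248),(405,248),(255,268),(386,268)],.263))
print("plate",c([(247,101),(388,101)],.012));print("base",c([(292,195),(340,195)],.048))
M=np.array([[-0.008,1,0],[1,.008,0],[0,0,-1]])
o1=dict(position=[.55457,-.06061,.33175],ee_rot=R.from_matrix(M).as_quat());c=f(o1)
print("plate1",c([(284.7,49.1),(397,47.6),(398.1,229.1),(292,231.3)],.012),"holes1",c([(325.5,115),(364,115),(327,168),(365.5,167.5)],.048))
o,im=wpic("w4");print(o["position"],R.from_quat(o["ee_rot"]).as_euler("ZYX",degrees=True))
```

```text
[0.586611   0.00503666 0.23409447]
held [[558.4, 46.1, 263.0], [613.9, 48.5, 263.0], [564.0, 39.2, 263.0], [608.1, 41.1, 263.0]]
plate [[511.8, 106.4, 12.0], [649.2, 112.0, 12.0]]
base [[561.5, 20.6, 48.0], [604.8, 22.5, 48.0]]
plate1 [[511.3, 107.0, 12.0], [649.6, 112.4, 12.0], [658.9, -122.0, 12.0], [519.4, -125.9, 12.0]] holes1 [[561.2, 22.8, 48.0], [604.9, 23.6, 48.0], [563.4, -38.4, 48.0], [608.0, -37.2, 48.0]]
[0.586611   0.00503666 0.23409447] [  92.18880765    0.25926404 -179.97404018]
```

View pics/w4.png

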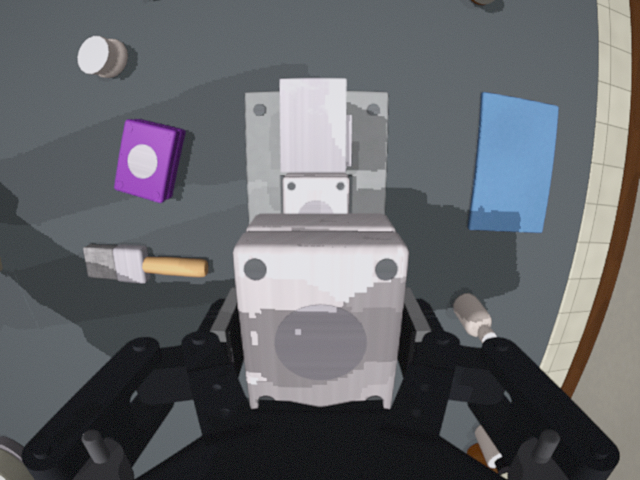

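>>> step_arm(commands=[50,-0.003,-0.015,0,0,0,0,50,-0.005,-0.031,0,0,0,-0.002,50,-0.005,-0.031,-0.02,0,0,-0.002,50,-0.005,-0.031,-0.05,0,0,-0.002,50,-0.005,-0.031,-0.05,0,0,-0.002,50,-0.005,-0.031,-0.05,0,0,-0.002,50,-0.005,-0.031,-0.05,0,0,-0.002,50,-0.005,-0.031,-0.05,0,0,-0.002,50,-0.005,-0.031,-0.05,0,0,-0.002,50,-0.005,-0.031,-0.05,0,0,-0.002])

```text
clock: 6.7
position: [0.5838, -0.0039, 0.2037]
ee_rot: [0.693, 0.721, 0.0, 0.0]
ft_force: [0.5, -0.3, -5.2]
grip_width: 0.687
grasp_force: 67.7
```

Run:
```python
from h import *
o,im=wpic("w5");print(o["position"],R.from_quat(o["ee_rot"]).as_euler("ZYX",degrees=True).round(2),o["joint_velocities"].round(3),get_obs()["position"])
g=cv2.cvtColor(im,cv2.COLOR_BGR2GRAY)
# dark holes on bright base top
for c in cv2.findContours(((g<140)&(g>0)).astype(np.uint8),cv2.RETR_LIST,1)[0]:
    x,y,w,h=cv2.boundingRect(c)
    if 5<=w<30 and 5<=h<30 and 240<x<400 and 80<y<300: print((x,y,w,h),(cast("wrist",[x+w/2-.5,y+h/2-.5],.048,o)*1000).round(1))
```

```text
[ 0.58381539 -0.00386501  0.20369751] [ 92.3   -0.   179.99] [-0.    -0.     0.001  0.001  0.001 -0.002 -0.001] [ 0.58381348 -0.00389652  0.20366486]
(375, 259, 22, 21) [[644.3 -51.4  48. ]]
(244, 259, 22, 21) [[529.1 -55.7  48. ]]
(342, 179, 8, 8) [[604.5  23.4  48. ]]
(288, 179, 8, 8) [[560.6  21.7  48. ]]
(251, 93, 14, 14) [[531.5  88.8  48. ]]
```

>>> step_arm(commands=[50,-0.0017,-0.0023,-0.04,0,0,0,50,-0.0017,-0.0023,-0.1,0,0,0,50,-0.0017,-0.0023,-0.15,0,0,0,50,-0.0017,-0.0023,-0.19,0,0,0,50,-0.0017,-0.0023,-0.215,0,0,0,50,-0.0017,-0.0023,-0.2235,0,0,0,50,-0.0017,-0.0023,-0.226,0,0,0,50,-0.0017,-0.0023,-0.2275,0,0,0,50,-0.0017,-0.0023,-0.2275,0,0,0,50,-0.0017,-0.0023,-0.2275,0,0,0])

```text
clock: 8.0
position: [0.583, -0.0053, 0.0675]
ee_rot: [0.693, 0.721, 0.0, 0.0]
ft_force: [0.6, -0.4, -5.6]
grip_width: 0.691
grasp_force: 67.9
```

>>> step_arm(commands=[50,0,0,-0.001,0,0,0,50,0,0,-0.002,0,0,0,50,0,0,-0.003,0,0,0,50,0,0,-0.003,0,0,0,85,0,0,-0.003,0,0,0,85,0,0,-0.003,0,0,0,85,0,0,-0.003,0,0,0,85,0,0,0.05,0,0,0,85,0,0,0.13,0,0,0,85,0,0,0.22,0,0,0])

```text
clock: 9.25
position: [0.5824, -0.0052, 0.2001]
ee_rot: [0.693, 0.721, -0.0, -0.0]
ft_force: [0.9, 0.5, 0.1]
grip_width: 0.993
grasp_force: 0.0
```

>>> step_arm(commands=[85,0,-0.02,0.05,0,0,0,85,0,-0.06,0.1,0,0,0,85,0,-0.1,0.16,0,0,0,85,0,-0.1,0.2,0,0,0,85,0,-0.1,0.2,0,0,0,85,0,-0.1,0.2,0,0,0,85,0,-0.1,0.2,0,0,0,85,0,-0.1,0.2,0,0,0,85,0,-0.1,0.2,0,0,0,85,0,-0.1,0.2,0,0,0])

```text
clock: 10.5
position: [0.5828, -0.0652, 0.319]
ee_rot: [0.693, 0.721, -0.0, -0.0]
ft_force: [-0.4, 0.2, -0.2]
grip_width: 0.996
grasp_force: 0.0
```

```bash
cat > holes.py <<'E'
from h import *
import sys
z=float(sys.argv[2]);lo,hi=int(sys.argv[3]),int(sys.argv[4])
o,im=wpic(sys.argv[1]);print(o["position"].round(4),R.from_quat(o["ee_rot"]).as_euler("ZYX",degrees=True).round(2),abs(o["joint_velocities"]).max())
g=cv2.cvtColor(im,cv2.COLOR_BGR2GRAY)
for c in cv2.findContours((g<140).astype(np.uint8),cv2.RETR_LIST,1)[0]:
    x,y,w,h=cv2.boundingRect(c)
    if lo<=w<hi and lo<=h<hi and y<400 and abs(w-h)<5: print((x,y,w,h),(cast("wrist",[x+w/2-.5,y+h/2-.5],z,o)*1000).round(1))
cv2.imwrite(f"pics/{sys.argv[1]}.png",im)
E
python3 holes.py w6 .096 6 20
```

```text
[ 0.5828 -0.0652  0.319 ] [  92.3   -0.  -180. ] 0.002013993862681019
(589, 391, 6, 8) [[1053.1 -370.    96. ]]
(628, 381, 6, 7) [[1159.1 -367.9   96. ]]
(628, 376, 7, 7) [[1152.3 -355.1   96. ]]
(582, 375, 7, 8) [[1016. -329.   96.]]
(576, 362, 8, 8) [[ 989.  -299.1   96. ]]
(580, 355, 6, 7) [[ 988.8 -285.    96. ]]
(628, 302, 6, 9) [[1059.7 -200.5   96. ]]
(627, 286, 6, 9) [[1043.4 -173.1   96. ]]
(630, 275, 10, 13) [[1049.1 -158.8   96. ]]
(626, 268, 8, 6) [[1028.9 -141.9   96. ]]
(468, 241, 15, 16) [[ 758.  -114.1   96. ]]
(273, 212, 11, 11) [[541.5 -87.1  96. ]]
(620, 199, 13, 12) [[985.6 -48.1  96. ]]
(632, 181, 6, 8) [[996.5 -20.   96. ]]
(342, 167, 7, 7) [[607.4 -36.4  96. ]]
(298, 167, 6, 7) [[563.3 -38.1  96. ]]
(343, 107, 6, 6) [[605.   23.6  96. ]]
(298, 107, 6, 6) [[561.5  21.8  96. ]]
(272, 51, 10, 10) [[536.2  75.5  96. ]]
```

View pics/w6.png

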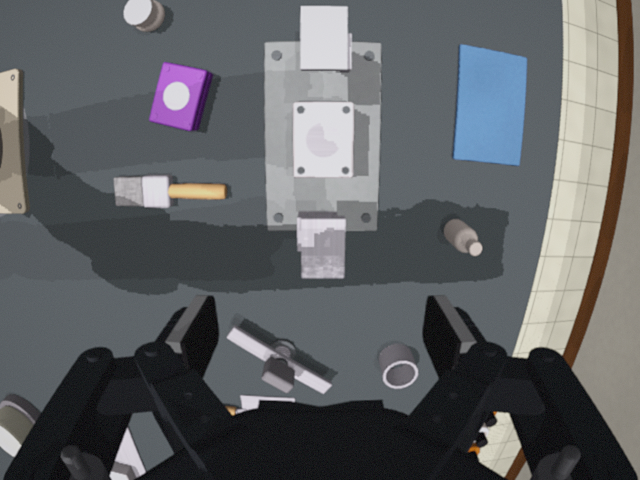

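Deep flask sits centred on the column (holes average at the press centre within 0.5 mm). Next the shallow flask.

>>> step_arm(commands=[85,-0.04,0.08,0,0,0,0.005,85,-0.085,0.165,0,0,0,0.01,85,-0.13,0.25,0,0,0,0.015,85,-0.17,0.335,0,0,0,0.02,85,-0.215,0.42,-0.03,0,0,0.025,85,-0.255,0.5,-0.08,0,0,0.03,85,-0.279,0.546,-0.15,0,0,0.034,85,-0.279,0.546,-0.24,0,0,0.034,85,-0.279,0.546,-0.32,0,0,0.034,85,-0.279,0.546,-0.35,0,0,0.034])

```text
clock: 11.8
position: [0.4142, 0.2617, 0.107]
ee_rot: [0.653, 0.757, -0.001, -0.001]
ft_force: [0.3, -0.5, 0.7]
grip_width: 0.993
grasp_force: 0.0
```

>>> step_arm(commands=[85,0,0,-0.05,0,0,0,85,0,0,-0.1,0,0,0,85,0,0,-0.145,0,0,0,85,0,0,-0.165,0,0,0,85,0,0,-0.172,0,0,0,85,0,0,-0.172,0,0,0,50,0,0,-0.172,0,0,0,50,0,0,-0.172,0,0,0,50,0,0,-0.172,0,0,0,50,0,0,-0.172,0,0,0])

```text
clock: 13.05
position: [0.4159, 0.2626, 0.0069]
ee_rot: [0.653, 0.757, 0.0, 0.0]
ft_force: [-2.5, -1.9, 8.3]
grip_width: 0.688
grasp_force: 64.3
```

>>> step_arm(commands=[50,0,0,0.08,0,0,0,50,0,0,0.17,0,0,0,50,0,0,0.26,0,0,0,50,0.03,-0.05,0.34,0,0,-0.005,50,0.07,-0.12,0.37,0,0,-0.012,50,0.115,-0.19,0.37,0,0,-0.02,50,0.16,-0.265,0.37,0,0,-0.028,50,0.21,-0.34,0.37,0,0,-0.0344,50,0.25,-0.41,0.37,0,0,-0.0344,50,0.279,-0.45,0.37,0,0,-0.0344])

```text
clock: 14.3
position: [0.5832, -0.0107, 0.2275]
ee_rot: [0.694, 0.72, -0.001, -0.0]
ft_force: [0.8, 0.5, -3.3]
grip_width: 0.691
grasp_force: 68.0
```

>>> step_arm(commands=[50,0,0,0,0,0,0,50,0,0,0,0,0,0,50,0,0,0,0,0,0,50,0,0,0,0,0,0,50,0,0,0,0,0,0,50,0,0,0,0,0,0,50,0,0,0,0,0,0,50,0,0,0,0,0,0,50,0,0,0,0,0,0,50,0,0,0,0,0,0])

```text
clock: 15.55
position: [0.5828, -0.0076, 0.2279]
ee_rot: [0.693, 0.721, 0.0, 0.0]
ft_force: [-0.3, 0.5, -3.1]
grip_width: 0.686
grasp_force: 67.9
```

```bash
python3 holes.py w7 .252 6 30 | grep -v "^(5\|^(6"; python3 -c "
from h import *
o=get_obs();print(o['position'],o['ft_force'])"
```

```text
[ 0.5828 -0.0076  0.2279] [ 92.22  -0.   180.  ] 0.0011946917612499462
(247, 326, 6, 8) [[557.   -7.8 252. ]]
(489, 325, 17, 14) [[656.5  -8.2 252. ]]
(298, 324, 9, 7) [[576.9  -5.5 252. ]]
(474, 304, 26, 28) [[649.7  -1.3 252. ]]
(374, 252, 21, 21) [[604.9  21.7 252. ]]
(246, 252, 21, 21) [[560.4  20.1 252. ]]
(346, 179, 9, 9) [[591.4  48.8 252. ]]
(287, 179, 9, 8) [[572.2  48.2 252. ]]
(257, 91, 13, 13) [[562.6  75.8 252. ]]
[ 0.58277402 -0.00764493  0.22790745] [ 0.01864118  0.03758274 -3.36497712]
```

```bash
python3 -c "
from h import *
o=get_obs();a=cast('wrist',[(350,183),(291,182.5)],.096,o);b=cast('wrist',[(384,262),(256,262)],.253,o);print(a.mean(0),b.mean(0),b.mean(0)-a.mean(0))"
```

```text
[0.58299124 0.02260359 0.096     ] [0.58263612 0.02127915 0.253     ] [-0.00035511 -0.00132444  0.157     ]
```

>>> step_arm(commands=[50,0.0008,0.0023,-0.04,0,0,0,50,0.0008,0.0023,-0.1,0,0,0,50,0.0008,0.0023,-0.15,0,0,0,50,0.0008,0.0023,-0.18,0,0,0,50,0.0008,0.0023,-0.2,0,0,0,50,0.0008,0.0023,-0.206,0,0,0,50,0.0008,0.0023,-0.208,0,0,0,50,0.0008,0.0023,-0.21,0,0,0,50,0.0008,0.0023,-0.211,0,0,0,50,0.0008,0.0023,-0.211,0,0,0])

```text
clock: 16.85
position: [0.5838, -0.0062, 0.103]
ee_rot: [0.693, 0.721, 0.0, 0.001]
ft_force: [-4.1, -0.7, 8.5]
grip_width: 0.689
grasp_force: 69.4
```

>>> step_arm(commands=[85,0,0,0.001,0,0,0,85,0,0,0.001,0,0,0,85,0,0,0.001,0,0,0,85,0,0,0.05,0,0,0,85,0,0,0.13,0,0,0,85,0,0,0.22,0,0,0,85,0,-0.05,0.29,0,0,0,85,0,-0.1,0.36,0,0,0,85,0,-0.1,0.36,0,0,0,85,0,-0.1,0.36,0,0,0])

```text
clock: 18.1
position: [0.5831, -0.0658, 0.3167]
ee_rot: [0.693, 0.721, -0.0, -0.0]
ft_force: [-0.2, 0.1, -0.9]
grip_width: 0.999
grasp_force: 0.0
```

>>> step_arm(commands=[60,0,-0.08,0,0,0,0,60,0,-0.15,-0.01,0,0,0,60,-0.01,-0.23,-0.04,0,0,0,60,-0.02,-0.28,-0.06,0,0,0,60,-0.025,-0.28,-0.07,0,0,0,60,-0.025,-0.28,-0.07,0,0,0,60,-0.025,-0.28,-0.07,0,0,0,60,-0.025,-0.28,-0.07,0,0,0,60,-0.025,-0.28,-0.07,0,0,0,60,-0.025,-0.28,-0.07,0,0,0])

```text
clock: 19.35
position: [0.5684, -0.2341, 0.2755]
ee_rot: [0.693, 0.721, 0.0, 0.0]
ft_force: [0.3, 0.5, 0.4]
grip_width: 0.703
grasp_force: 0.0
```

```bash
python3 holes.py w8 .128 5 20 | grep "^\[\|(2\|(3"
```

```text
[ 0.5684 -0.2341  0.2755] [9.2230e+01 1.0000e-02 1.7998e+02] 0.0016001180868815286
(286, 73, 10, 9) [[ 542.6 -123.9  128. ]]
(322, 41, 6, 6) [[567.7 -96.3 128. ]]
(313, 9, 7, 5) [[560.1 -69.4 128. ]]
```

View pics/w8.png

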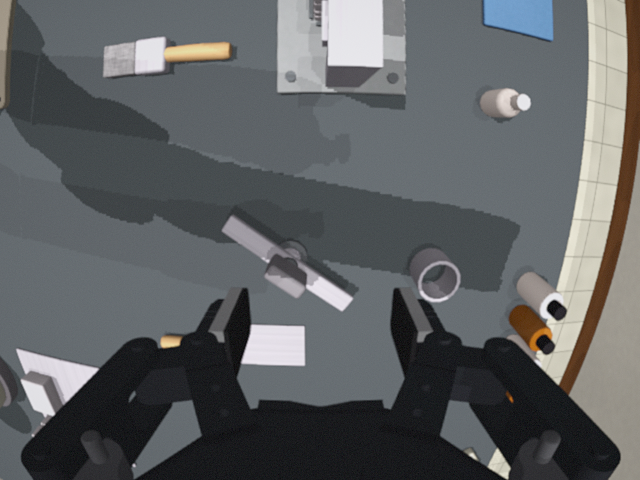

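The view shows the clamp with bar ends near (228,217) and (349,302), and the grip top around (287,277); no neighbours close to the grip.

Run:
```python
from h import *
im=cv2.imread("pics/w8.png");g=cv2.cvtColor(im,cv2.COLOR_BGR2GRAY)
o=get_obs();print(o["position"])
for th in(125,135,145):
    m=np.zeros_like(g);m[200:315,215:365]=(g[200:315,215:365]>th)
    k=m.copy();k[:,262:322]=0
    pts=np.argwhere(k)[:,::-1]
    print(th,len(pts),rect("wrist",pts.astype(np.float32),.036,o))
    s=m.copy();print([ (cv2.boundingRect(c),cv2.contourArea(c)) for c in cv2.findContours(m,0,1)[0] if cv2.contourArea(c)>30])
print(g[240:312:3,255:330:3])
```

```text
[ 0.56830524 -0.2341834   0.27538523]
125 1384 (array([ 537.1, -316.4]), array([ 23.6, 168. ]), 56.1)
[((265, 262, 89, 50), 1377.5), ((222, 217, 66, 46), 989.0)]
135 1339 (array([ 537.4, -316.1]), array([ 22.9, 167.4]), 55.74)
[((265, 274, 40, 24), 412.0), ((299, 263, 54, 49), 897.5), ((223, 217, 51, 46), 856.0)]
145 1274 (array([ 537.5, -316.1]), array([ 22.3, 166.9]), 55.68)
[((265, 274, 39, 24), 371.5), ((299, 264, 54, 47), 862.5), ((223, 217, 50, 46), 791.5)]
[[159 158 157 156 120  80  57  57  55  54  54  53  55  52  58  74  75  78
   77  73  77  77  76  76  76]
 [159 159 157 157 156 144  98  69  49  61  67  74  93  94  84  58  76  76
   77  76  76  76  76  77  76]
 [159 160 158 157 158 156 141 107  83  66  67  73  79  85  94  96  62  75
   76  77  72  76  74  77  79]
 [152 157 158 161 158 137 131 131 122  93  99 113 112 111  86  92  94  60
   77  76  75  78  79  75  77]
 [154 155 156 159 143 132 135 130 131 129 105 101 123 118 128  82  93  70
   76  75  77  76  78  75  76]
 [106 144 156 154 135 133 101  62  82 127 131 121 108 132 122  93  81  85
   71  74  75  77  77  76  77]
 [
[... 1188 characters left out ...]
09 112 136 170 175 176 178 176 138 110
  127 211 229 227 229 229 228]
 [107 111 111 110 109 108 112 110 109 111 110 118 154 176 176 150 107 112
  110 106 165 227 227 227 228]
 [110 110 110 108 111 111 109 110 110 108 109 109 107 132 144 111 110 110
  112 111 108 117 204 228 225]
 [110 110 110 111 110 110 110 110 111 110 109 110 109 108 110 110 110 109
  110 110 111 108 106 157 225]
 [110 111 108 111 109 111 110 110 111 111 111 110 107 109 109 111 110 109
  110 109 110 111 113 108 116]
 [112 109 111 110 110 107 111 112 110 113 109 110 110 109 110 111 110 111
  113 112 108 111 110 110 111]
 [110 111 111 110 110 110 109 109 111 110 109 109 109 110 111 112 110 111
  111 109 110 109 110 111 109]]
```

Run:
```python
from h import *
im=cv2.imread("pics/w8.png");g=cv2.cvtColor(im,cv2.COLOR_BGR2GRAY);o=get_obs()
m=np.zeros_like(g);m[270:300,262:308]=(g[270:300,262:308]>140)
c=max(cv2.findContours(m,0,1)[0],key=cv2.contourArea)
for z in(.078,.081): print(cv2.boundingRect(c),rect("wrist",c,z,o))
```

```text
(265, 274, 40, 24) (array([ 536.7, -316.9]), array([15.4, 40.8]), 55.54)
(265, 274, 40, 24) (array([ 536.9, -315.5]), array([15.3, 40.5]), 55.54)
```

>>> step_arm(commands=[60,-0.01,-0.03,0,0,0,0.05,60,-0.02,-0.06,0,0,0,0.1,60,-0.03,-0.09,0,0,0,0.15,60,-0.04,-0.12,0,0,0,0.2,60,-0.052,-0.137,-0.04,0,0,0.25,60,-0.052,-0.137,-0.1,0,0,0.297,60,-0.052,-0.137,-0.17,0,0,0.297,60,-0.052,-0.137,-0.24,0,0,0.297,60,-0.052,-0.137,-0.24,0,0,0.297,60,-0.052,-0.137,-0.24,0,0,0.297])

```text
clock: 20.65
position: [0.5379, -0.3167, 0.1332]
ee_rot: [0.295, 0.955, -0.0, 0.001]
ft_force: [0.3, -0.3, 0.3]
grip_width: 0.703
grasp_force: 0.0
```

>>> step_arm(commands=[60,0,0,-0.03,0,0,0,60,0,0,-0.07,0,0,0,60,0,0,-0.11,0,0,0,60,0,0,-0.135,0,0,0,60,0,0,-0.1475,0,0,0,60,0,0,-0.1475,0,0,0,60,0,0,-0.1475,0,0,0,60,0,0,-0.1475,0,0,0,60,0,0,-0.1475,0,0,0,60,0,0,-0.1475,0,0,0])

```text
clock: 21.9
position: [0.5371, -0.3165, 0.043]
ee_rot: [0.295, 0.955, 0.0, 0.0]
ft_force: [-0.3, 0.7, 0.2]
grip_width: 0.701
grasp_force: 0.0
```

Run:
```python
from h import *
o,im=wpic("w9");print(o["position"],R.from_quat(o["ee_rot"]).as_euler("ZYX",degrees=True).round(2),o["joint_pos"].round(2),o["ft_force"])
g=cv2.cvtColor(im,cv2.COLOR_BGR2GRAY)
for th in(140,160,180):
  m=(g>th).astype(np.uint8);m[400:]=0
  for c in cv2.findContours(m,0,1)[0]:
    if 800<cv2.contourArea(c)<30000: print(th,cv2.boundingRect(c),rect("wrist",c,.081,o),rect("wrist",c,.036,o))
print(g[100:400:12,180:460:10])
```

```text
[ 0.53710846 -0.31651055  0.04296603] [1.4568e+02 1.0000e-02 1.8000e+02] [ 0.99  0.6  -0.71  1.63  0.43  1.07  1.14] [-0.30407802  0.74336048  0.24353829]
140 (397, 252, 64, 90) (array([ 541. , -272.5]), array([20.8, 32.2]), 77.63) (array([ 568.9, -272.1]), array([29.7, 45.9]), 77.63)
140 (0, 158, 181, 203) (array([ 459.8, -374.3]), array([38.6, 98.6]), -88.92) (array([ 452.8, -417.6]), array([ 55.2, 140.8]), -88.92)
140 (289, 97, 56, 173) (array([ 490.9, -284.6]), array([15.4, 51.1]), 56.06) (array([ 497.3, -289.5]), array([22., 73.]), 56.06)
140 (584, 16, 56, 186) (array([ 522.7, -178.2]), array([32.8, 72. ]), 59.03) (array([ 542.7, -137.5]), array([ 46.9, 102.8]), 59.03)
160 (62, 258, 119, 103) (array([ 486.4, -373.8]), array([38.2, 45.3]), -88.92) (array([ 490.9, -416.8]), array([54.6, 64.6]), -88.92)
160 (0, 162, 70, 123) (array([ 437.5, -381.5]), array([13.4, 51.6]), -88.71) (array([ 421. , -427.8]), array([19.1, 73.6]), -88.71)
160 (289, 98, 55, 163) (array([ 489.7, -283.9]), array([15., 48.]), 56.22) (array([ 495.6, -288.4]), array([21.4, 68.5]), 56.22)
160 (584, 17, 56, 137)
[... 2856 characters left out ...]
140 140  34 113 120  32  27  54 101  99 100  91 117 121 119 119 107  97
  103 102 101  68  25  26 130 116  36 100]
 [191  39  39  39 161  30  31 102 100 100 101  87 118 120 121 119 107 102
  100 101 101 102  30  28 162  47  61  65]
 [ 36  35  35  40  37  42  31 100 100  98 100  95 116 120 121 120 106 103
  100 100 102  98  31  36  36  40  45  46]
 [ 39  37  39  36  31  40  70  99 100 100 101  98 115 121 121 122 103 101
  101  99  98 103  69  49  39  39  36  52]
 [ 48  34  38  40  38  39 141 131  98  98  99  98 115 119 121 119 101 101
  101  99  99 100 100  49  48  47  49  46]
 [ 61  39  39  36  37  36  56 140 105 101 102  99 113 121 119 118 102  95
  100 101 100 101  61  36  47  52  48  45]]
```

>>> step_arm(commands=[40,0,0,0,0,0,0,20,0,0,0,0,0,0,8,0,0,0,0,0,0,8,0,0,0,0,0,0,8,0,0,0,0,0,0,8,0,0,0,0,0,0,8,0,0,0,0,0,0,8,0,0,0,0,0,0,8,0,0,0,0,0,0,8,0,0,0,0,0,0], squeeze=100)

```text
clock: 23.2
position: [0.537, -0.3165, 0.0428]
ee_rot: [0.295, 0.955, 0.0, 0.0]
ft_force: [-1.2, -0.1, 2.8]
grip_width: 0.197
grasp_force: 97.2
```

>>> step_arm(commands=[8,0,0,0.06,0,0,0,8,0,0,0.15,0,0,0,8,0,0,0.24,0,0,0.02,8,0.005,0.03,0.32,0,0,0.05,8,0.02,0.11,0.353,0,0,0.09,8,0.033,0.2,0.353,0,0,0.13,8,0.046,0.29,0.353,0,0,0.17,8,0.06,0.38,0.353,0,0,0.2028,8,0.07,0.46,0.353,0,0,0.2028,8,0.078,0.516,0.353,0,0,0.2028])

```text
clock: 24.45
position: [0.5834, -0.0042, 0.2541]
ee_rot: [-0.02, 1.0, 0.0, -0.0]
ft_force: [0.0, -0.0, -3.7]
grip_width: 0.198
grasp_force: 98.1
```

>>> step_arm(commands=[8,0,0,0,0,0,0,8,0,0,0,0,0,0,8,0,0,0,0,0,0,8,0,0,0,0,0,0,8,0,0,0,0,0,0,8,0,0,0,0,0,0,8,0,0,0,0,0,0,8,0,0,0,0,0,0,8,0,0,0,0,0,0,8,0,0,0,0,0,0])

```text
clock: 25.7
position: [0.5839, -0.0068, 0.2546]
ee_rot: [-0.019, 1.0, 0.0, -0.0]
ft_force: [0.4, 0.7, -4.1]
grip_width: 0.199
grasp_force: 98.3
```

```bash
python3 holes.py w10 .128 7 25
python3 - <<'E'
from h import *
o=get_obs();print(o["position"],o["joint_pos"].round(2),o["ft_force"],o["grasp_force"])
im=cv2.imread("pics/w10.png");g=cv2.cvtColor(im,cv2.COLOR_BGR2GRAY)
for th in(150,200):
  m=(g>th).astype(np.uint8)
  for c in cv2.findContours(m,0,1)[0]:
    if 1500<cv2.contourArea(c)<60000: print(th,cv2.boundingRect(c),rect("wrist",c,.128,o),rect("wrist",c,.2477,o))
E
```

```text
[ 0.5839 -0.0068  0.2546] [-177.81   -0.    179.99] 0.002729362105822403
(1, 364, 12, 15) [[ 796.5 -407.3  128. ]]
(277, 323, 15, 14) [[680.4 -33.6 128. ]]
(496, 313, 24, 23) [[675.7 171.4 128. ]]
(246, 227, 7, 9) [[593.8 -60.7 128. ]]
(356, 190, 8, 9) [[562.1  22.  128. ]]
(275, 190, 9, 9) [[564.3 -37.6 128. ]]
(283, 172, 11, 12) [[551.7 -31.1 128. ]]
(409, 137, 12, 11) [[520.9  60.7 128. ]]
[ 0.58384891 -0.00684861  0.25461128] [ 0.72  0.39 -1.01  1.5   0.33  1.43  1.31] [-0.23016004  0.45897936 -3.35046741] 98.2597804069519
150 (558, 404, 82, 76) (array([988.9, 484.3]), array([159.9, 403.4]), -52.59) (array([776.3, 265.4]), array([ 88.9, 224.4]), -52.59)
150 (0, 388, 83, 92) (array([1008.8, -459.3]), array([163.7, 450.3]), 56.84) (array([ 787.3, -259.5]), array([ 91. , 250.5]), 56.84)
150 (408, 212, 78, 53) (array([594.3,  95. ]), array([44.2, 63.1]), 2.25) (array([556.8,  48.8]), array([24.6, 35.1]), 2.25)
150 (153, 212, 77, 52) (array([ 601.5, -109.4]), array([43.3, 62.1]), 2.04) (array([560.7, -64.9]), array([24.1, 34.6]), 2.04)
150 (221, 99, 210, 171) (array([553.1,   8.4]), array([134.5, 147.7]), 18.99) (array([533.8,   0.7]), array([74.8, 82.2]), 18.99)
150 (335, 0, 65, 49) (array([433. ,  22.8]), array([39.4, 39.6]), -14.19) (array([467. ,   8.7]), array([21.9, 22. ]), -14.19)
200 (408, 213, 77, 51) (array([594.2,  94.9]), array([42.7, 61.8]), 1.85) (array([556.7,  48.8]), array([23.7, 34.4]), 1.85)
200 (296, 100, 50, 162) (array([555.3,  -7.1]), array([ 35.2, 122.1]), -87.85) (array([535.,  -8.]), array([19.6, 67.9]), -87.85)
```

Shallow flask's holes match the deep flask's within 1 mm, so the column is square. Pressing down.

>>> step_arm(commands=[8,0.001,-0.0013,-0.03,0,0,0,8,0.001,-0.0013,-0.07,0,0,0,8,0.001,-0.0013,-0.1,0,0,0,8,0.001,-0.0013,-0.12,0,0,0,8,0.001,-0.0013,-0.132,0,0,0,8,0.001,-0.0013,-0.138,0,0,0,8,0.001,-0.0013,-0.141,0,0,0,8,0.001,-0.0013,-0.144,0,0,0,8,0.001,-0.0013,-0.147,0,0,0,8,0.001,-0.0013,-0.147,0,0,0])

```text
clock: 27.0
position: [0.5848, -0.0076, 0.1669]
ee_rot: [-0.019, 1.0, -0.0, 0.0]
ft_force: [-2.8, -0.6, 6.4]
grip_width: 0.194
grasp_force: 99.3
```

>>> step_arm(commands=[8,0,0,-0.002,0,0,0,8,0,0,-0.004,0,0,0,8,0,0,-0.006,0,0,0,8,0,0,-0.008,0,0,0,8,0,0,-0.01,0,0,0,8,0,0,-0.012,0,0,0,8,0,0,-0.014,0,0,0,8,0,0,-0.014,0,0,0,8,0,0,-0.014,0,0,0,8,0,0,-0.014,0,0,0])

```text
clock: 28.25
position: [0.5849, -0.0076, 0.1591]
ee_rot: [-0.019, 1.0, -0.0, 0.001]
ft_force: [-4.2, -0.6, 11.2]
grip_width: 0.196
grasp_force: 100.0
```

>>> step_arm(commands=[8,0,0,0,0,0,-0.03,8,0,0,0,0,0,-0.08,8,0,0,0,0,0,-0.13,8,0,0,0,0,0,-0.18,8,0,0,0,0,0,-0.23,8,0,0,0,0,0,-0.28,8,0,0,0,0,0,-0.31,8,0,0,0,0,0,-0.33,8,0,0,0,0,0,-0.34,8,0,0,0,0,0,-0.34])

```text
clock: 29.5
position: [0.586, -0.0074, 0.1598]
ee_rot: [0.493, 0.87, 0.001, 0.002]
ft_force: [-0.6, 0.1, 10.8]
grip_width: 0.196
grasp_force: 100.0
```

```bash
cat > s.py <<'E'
from h import *
o=get_obs();print(o["clock"],o["position"].round(4),R.from_quat(o["ee_rot"]).as_euler("ZYX",degrees=True).round(2),o["ft_force"].round(1),o["torque"].round(2),o["joint_pos"].round(2))
E
python3 s.py
```

```text
29.5 [ 0.586  -0.0074  0.1598] [1.2097e+02 1.2000e-01 1.7980e+02] [-0.6  0.1 10.8] [-0.01  0.02  0.03] [ 0.56  0.4  -0.78  1.63  0.29  1.23  0.26]
```

>>> step_arm(commands=[8,0,0,0,0,0,-0.03,8,0,0,0,0,0,-0.06,8,0,0,0,0,0,-0.09,8,0,0,0,0,0,-0.12,8,0,0,0,0,0,-0.14,8,0,0,0,0,0,-0.155,8,0,0,0,0,0,-0.165,8,0,0,0,0,0,-0.17,8,0,0,0,0,0,-0.174,8,0,0,0,0,0,-0.176])

```text
clock: 30.75
position: [0.584, -0.0073, 0.1594]
ee_rot: [0.711, 0.704, -0.001, 0.0]
ft_force: [-12.3, -2.0, 17.9]
grip_width: 0.194
grasp_force: 102.8
```

```bash
python3 s.py
```

```text
30.75 [ 0.584  -0.0073  0.1594] [ 8.9440e+01  7.0000e-02 -1.7998e+02] [-12.3  -2.   17.9] [-0.01  2.48  1.68] [ 0.49  0.37 -0.68  1.64  0.25  1.22 -0.26]
```

>>> step_arm(commands=[8,-0.001,0,0,0,0,0,8,-0.002,0,0,0,0,0,8,-0.002,0,0,0,0,0,8,-0.002,0,0,0,0,0,8,-0.002,0,0,0,0,0,8,-0.002,0,0,0,0,0,8,-0.002,0,0,0,0,0,8,-0.002,0,0,0,0,0,8,-0.002,0,0,0,0,0,8,-0.002,0,0,0,0,0])

```text
clock: 32.0
position: [0.5835, -0.0072, 0.1596]
ee_rot: [0.711, 0.704, 0.0, 0.001]
ft_force: [-8.1, -0.4, 14.5]
grip_width: 0.201
grasp_force: 101.3
```

```bash
python3 s.py
python3 - <<'E'
from h import *
o,im=wpic("w11");cv2.imwrite("pics/scene9.png",camera("scene")[:,:,::-1])
g=cv2.cvtColor(im,cv2.COLOR_BGR2GRAY)
print(o["position"]);print(g[60:360:10,250:400:6])
E
```

```text
32.0 [ 0.5835 -0.0072  0.1596] [8.9440e+01 4.0000e-02 1.7992e+02] [-8.1 -0.4 14.5] [-0.04  1.45  1.23] [ 0.49  0.37 -0.68  1.64  0.25  1.22 -0.26]
[ 0.58353485 -0.00722657  0.1595574 ]
[[101 222 221 221 220 220 220 222 220 220 219 220 221 217 222 222 221 222
  105 101 101 102 103 100  99]
 [ 92 224 221 222 221 220 221 222 221 222 219 215 223 220 219 222 222 223
  180 176 177 176 176 176 174]
 [175 223 223 221 218 216 218 219 219 215 214 215 218 215 215 222 222 222
  184 210 174 176 174 179 175]
 [175 221 222 222 219 217 219 219 220 216 214 215 215 214 214 222 222 223
  196 213 122 104 124 126 169]
 [130 211 221 222 219 215 219 218 219 215 214 214 214 213 213 209 224 223
  210 218 122 126 124 127 125]
 [175 197 222 222 217 214 217 215 218 215 213 213 213 212 214 224 223 223
  216 212 124 124 126 124 126]
 [177 181 219 222 215 212 217 214 217 213 212 212 212 211 213 224 223 224
  222 203 125 124 124 126 124]
 [173 172 217 222 214 212 216 212 217 212 210 211 211 211 213 224 224 224
  223 195 126 125 123 123 125]
 [173 165 216 219 213 211 214 211 214 211 209 211 210 209 213 207 224 224
 
[... 1535 characters left out ...]
74  81  81  84  84  84  83  65  72  88
  121 174 178 153 126 125 125]
 [166 168 168  24  28  75  98  86 131 135 137 134 133 143 142 126  61  86
   87  22  24 116 124 125 126]
 [112 112  73  27  51  92  90  77 133 146 143 143 141 140 140  80  52  85
   88  31  27  33 124 123 124]
 [113 111  18  30  22  88  87  23  77  87  88  85  85  86  86  80  42  89
   88  85  17  27  72  88 123]
 [ 98  16  23  30  20  26  98  30  78  88  86  88  86  87  88  83  34 120
   23  23  17  21  20  55 121]
 [ 28  28  27  25  21  22  26  34  77  86  89  88  89  87  87  78  30  22
   26  23  27  24  25  29  19]
 [ 29  22  21  19  24  33  24  36  78  86  87  85  90  86  86  83  29  30
   23  24  19  19  26  25  24]]
```

```bash
python3 -c "
from workcell import *
print(hand_in())"
```

```text
the job is handed in; nothing more can be done
None
```

I stacked the deep flask and then the shallow flask on the base flask, pushed the clamp down and turned it clockwise to the stops, then handed in still holding the grip; the hand-in gave no verdict. By the readings the flasks line up within about 1 mm, the bar top is about 5 mm below the hooks and the spring is squeezed about 11 mm. It took about 32 s of the 72 s.

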